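# Tag the console and hold its key switch on

### The arm

A 6-joint arm with a two-finger parallel gripper is mounted at the origin on a cart in front of the work surface, level with it; the furniture and walls round the work are solid. World frame = base frame: x ahead of the robot, y to its left, z up, the work surface at z = 0. Lengths are in mm, angles in degrees, forces in N, time in s.
With the tool pointing down it reaches from about 325 to 900 mm from the base axis. Payload 6.1 kg.
Tool frame: the origin (TCP) lies midway between the tips of the shut fingers; the grasp point (between the pads) lies 19 mm behind it; z points along the fingers, y is the line along which they close (so a half turn about z gives the same grasp; the last joint's range is limited). The gripper opens to 85 mm and grips with 20 to 120 N. Pads are 22 mm wide; open, the fingers measure 114 mm over their backs; the gripper's body (76 mm by 85 mm) begins 54 mm behind the grasp point. The pads swing forward as they close: fully open they stand 13 mm farther back than shut.
Start: joints at [64.452, 12.628, 87.462, -0, 79.91, -7.225], TCP at [196.484, 593.304, 195.3] pointing down, gripper open.
Joint ranges: [-170.65, 170.65], [-52.31, 119.04], [5.05, 147.46], [-71.25, 251.25], [11.57, 151.72], [-153.62, 153.62]. Speed limits (degrees/s): [147.25, 147.25, 172.46, 180, 180, 180].

### API

Orientations are given as a 3x3 rotation matrix whose columns are the frame's x, y, z axes.
In Python, from station import status, camera, camera_model, order gives the robot as it stands.
- The arm moves only by the shell command python3 -m jog 'ROWS'. ROWS is JSON, a list that holds one entry, the list of rows, each a list of 7 numbers: the opening in per cent of the stroke, from 0 (shut) to 100 (fully open), then the shift along the tool's x, y, z in cm, then the turn, a rotation vector about the tool's x, y, z in degrees. A call has 1 to 20 rows; each row shifts and turns the commanded pose from where the row before left it, along the tool's axes as they then stand; what a row does not reach is not made up. A row lasts 1/8 s, in which the tool goes at most 62.5 mm and 10.7 degrees, less where a joint would pass 70% of its speed; a pose out of reach is approached as far as the arm can. A call with a gripper value outside its range is refused whole. The fingers move at their own pace and stop on an object; the grip force is fixed at half the most. Time passes only in rows, so rows that do not move let the fingers close. It gives the time, the measured TCP pose, the force, the opening and the grip force at its end, in the units of the state.
- status.sense(): the state, without advancing time (a new reading comes with each control period).
- camera(name): name is "scene" or "top" or "wrist"; returns the picture (420x560x3 uint8, blue, green, red); there is no depth.
- camera_model(name): a dict with "intrinsics" (3x3 intrinsics, pixels), "dist" ([k1, k2, p1, p2, k3] as OpenCV has them; the pictures are not rectified), "pose" (4x4, takes a point from camera to world coordinates); the wrist camera has in their place "tool_from_camera" (4x4, takes a point from camera to tool coordinates, whose origin is the TCP and whose axes are the flange's). Camera axes: x right, y down, z forward; pixel columns grow to the right and rows downward; lengths in mm; the calibration is good to about 2 mm. A picture is of the moment at which its call begins: read the wrist's pose just before it. camera_model takes no time and is no camera call.
- order.hand_in(): hands the job in; it is judged then, once.
The state is a dict: "clock": time; "joint_positions": joint angles; "qd": joint speeds; "joint_torque": joint torques, N m; "ee_pos": TCP position; "tcp_rot": TCP orientation; "wrist_force": force on the tool from outside, world axes, zero at the start; "wrist_torque": the same for the moment, N m; "grip_width": finger opening in mm; "grip_force": force on a finger pad.
Only numpy, scipy, OpenCV 4.12 (cv2) and the standard library are available. Lean on these libraries where they do the work, as an engineer would, in place of code of your own. Each camera call takes 0.05 s, during which the arm holds its last target. There are 200 camera calls.

### The job

Hang the yellow-and-black warning saddle astride the rail of the grey console and let go of it. Then take the red-headed key out of its wooden holder, push it fully home in the console's key switch (its sticky pins resist: push firmly and wiggle a little), and turn it clockwise a quarter turn, up to the stop. The switch springs back when released, so finish while still gripping the key and holding it turned, with the saddle still on the rail; leave the other things on the desk where they are.

Things in the scene. Friction and masses are not known exactly. Their poses are not given: they have to be found in the camera images.
- console: grey key-switch console fixed to the desk: base plate 125 mm (x) by 350 mm (y), 18 mm high; at its left (+y) a horizontal rail along y on two posts, at its right (-y) a white lock housing 84x84 mm, top 60 mm above the desk. Origin on the desk; x points away from the robot, y along the rail, z up. Place and yaw vary.
- rail_mid (a point): middle of the rail, on top of its bar: round aluminium bar 12 mm thick along the console's y, top 116 mm above the desk, 147 mm clear between its two end knobs (17 mm balls, rising 2.5 mm above the bar). Below the bar 86 mm are free down to the base plate. Axes as the console's.
- keyhole (a point): centre of the key slot's mouth, on the brass plug's face, 62 mm above the desk, on the plug's vertical axis. Slot at rest 20 mm long along the console's y, 8 mm wide along x, 36 mm deep, mouth widened by a 45 degree funnel, 3 mm all round. Two spring pins in its long sides, 13 and 23 mm down, catch the blade; passing takes about 5 to 20 N. Axes as the console's; does not turn.
- plug (a joint): turn of the key plug, rad: 0 at rest, grows clockwise seen from above, stop at 1.57. A spring (0.015 N m at rest, 0.11 N m at the stop) turns it back to 0 when it is let go. The blade has about 0.12 rad of play in the slot.
- saddle: yellow warning saddle with black stripes, 55 (x) x 70 (y) x 96 mm high, 120 g, loose, upright. Origin amid its feet. An upside-down U seen along y: two flared 4 mm legs, inside 46 mm apart at the feet, 20 mm under the roof; roof 55 to 60 mm above the origin. On it a black grip tab 11 mm thick (x), 42 mm long (y), 60 to 96 mm above the origin. Hangs either way round.
- saddle_roof (a point): middle of the underside of the saddle's roof, which rests on the bar when the saddle hangs; 55 mm above the saddle's origin. Axes as the saddle's.
- key_holder: light wooden block 56 (x) x 64 (y) mm, 40 mm high, fixed to the desk, with a slot 30 mm deep in its top in which the key stands, blade's width along the block's y. Origin under its middle. Its place and yaw vary, and it may stand to the right or to the left of the console, with the saddle on the other side.
- key: steel key with a red head, 40 g, loose, upright in the holder, blade down. Origin at the blade's tip, 10 mm above the desk at the start; z from tip to head. Blade 18 mm wide (x), 6 mm thick (y), 32 mm long, tip bevelled 3 mm; shoulder 30x18 mm, 32 to 37 mm above the tip, rests on the plug's face when fully home; red head 34 mm wide (x), 11 mm thick (y), 43 to 85 mm above the tip. Fits either way round.
- mug: white mug with a handle, 79x114x89 mm; bystander, loose, to be left where it is. Origin at the middle of its underside.
- stapler: blue and black stapler, 134x34x49 mm; bystander, loose, to be left where it is. Origin at the middle of its underside.
- code_scanner: black hand-held code scanner lying on its side, 152x64x50 mm; bystander, loose, to be left where it is. Origin at the middle of its underside.
- label_roll: white roll of labels lying flat, 72 mm across, 30 mm high; bystander, loose, to be left where it is. Origin at the middle of its underside.
- tape: roll of brown tape lying flat, 94 mm across, 48 mm high; bystander, loose, to be left where it is. Origin at the middle of its underside.
Things that resemble listed ones, but are neither listed nor needed, are in the scene too. Leave any pink look-alike of the saddle alone.

How it is judged:
By the outcome, as a careful person would: the job done as asked, in the order asked, and still so for the second after the job is handed in, while the arm keeps its last pose, push and grip.
It also fails if it takes over 61 s, if anything falls off the work surface, if the arm or the gripper's body presses on something with over 40 N, if the wrist force passes 120 N, or if a joint passes its speed limit or range.

## Working session

There is one attempt and no reset: what is moved stays moved. The work goes in short steps, Python scripts to look and compute and a shell command to move; the robot and the scene stay as the last step left them, time stands still between calls to the robot, and variables do not carry over. Pictures are saved under pics/ and viewed, at most 13 in all, crops included, and the job is handed in when it is done.

```bash
mkdir -p pics; ls; python3 - <<'E'
from station import status, camera, camera_model
import cv2, numpy as np
np.set_printoptions(precision=4,suppress=True)
for n in ("scene","top"):
    cv2.imwrite(f"pics/{n}0.png",camera(n)); m=camera_model(n); print(n,m)
print(camera_model("wrist")); s=status.sense(); print(s['clock'],s['ee_pos'],s['tcp_rot'],s['grip_width'])
E
```

```text
pics
scene {'intrinsics': array([[498.9218,   0.    , 275.3725],
       [  0.    , 498.9218, 207.0481],
       [  0.    ,   0.    ,   1.    ]]), 'dist': array([0.0162, 0.    , 0.    , 0.    , 0.    ]), 'pose': array([[   0.7347,   -0.3635,    0.5728, -451.5214],
       [  -0.6781,   -0.4175,    0.6049, -934.5957],
       [   0.0192,   -0.8328,   -0.5532,  988.691 ],
       [   0.    ,    0.    ,    0.    ,    1.    ]])}
top {'intrinsics': array([[444.6357,   0.    , 282.6623],
       [  0.    , 444.6357, 214.6728],
       [  0.    ,   0.    ,   1.    ]]), 'dist': array([-0.1328,  0.    ,  0.    ,  0.    ,  0.    ]), 'pose': array([[  -0.4272,   -0.7478,    0.5083, -418.8656],
       [  -0.9041,    0.3604,   -0.2296,  408.3573],
       [  -0.0115,   -0.5576,   -0.83  , 1512.7235],
       [   0.    ,    0.    ,    0.    ,    1.    ]])}
{'intrinsics': array([[326.7066,   0.    , 279.3617],
       [  0.    , 326.7066, 209.1078],
       [  0.    ,   0.    ,   1.    ]]), 'dist': array([-0.038,  0.   ,  0.   ,  0.   ,  0.   ]), 'tool_from_camera': array([[   0.0003,   -0.9607,   -0.2778,   70.9235],
       [   1.    ,    0.0004,   -0.0003,    0.2922],
       [   0.0004,   -0.2778,    0.9607, -179.1249],
       [   0.    ,    0.    ,    0.    ,    1.    ]])}
0.1 [196.2217 592.7784 194.3201] [[-0.9493  0.3144 -0.0008]
 [ 0.3144  0.9493 -0.0015]
 [ 0.0002 -0.0017 -1.    ]] 85.21193707160552
```

View pics/top0.png

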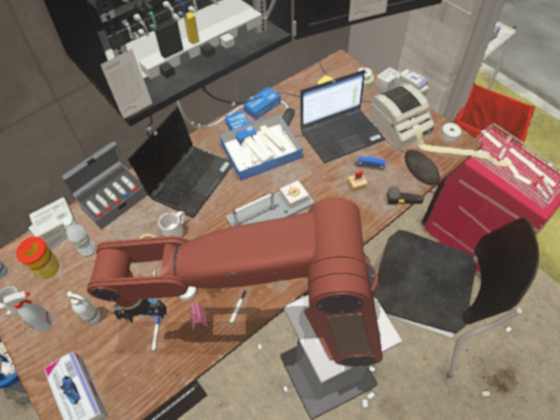

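View pics/scene0.png

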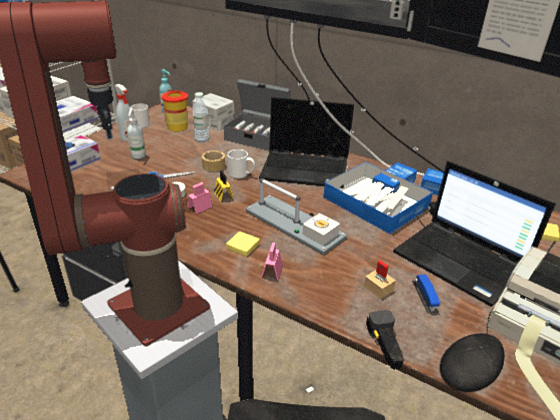

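In the top view the console is at about (272,205) and the key holder at (358,180), and the arm hides the saddle. In the scene view I can separate the look-alikes:
- **Saddle:** yellow/black at (222,187). The pink ones at (200,197) and (272,262) and the yellow note pad at (243,243) are not it.
- **Key:** red head at (382,268) in the holder at (380,283).

I'll check this choice in a close crop.

```bash
python3 - <<'E'
import cv2
i=cv2.imread("pics/scene0.png")
cv2.imwrite("pics/c1.png",cv2.resize(i[160:310,200:400],None,fx=4,fy=4,interpolation=cv2.INTER_CUBIC))
E
```

```text
(no output)
```

View pics/c1.png

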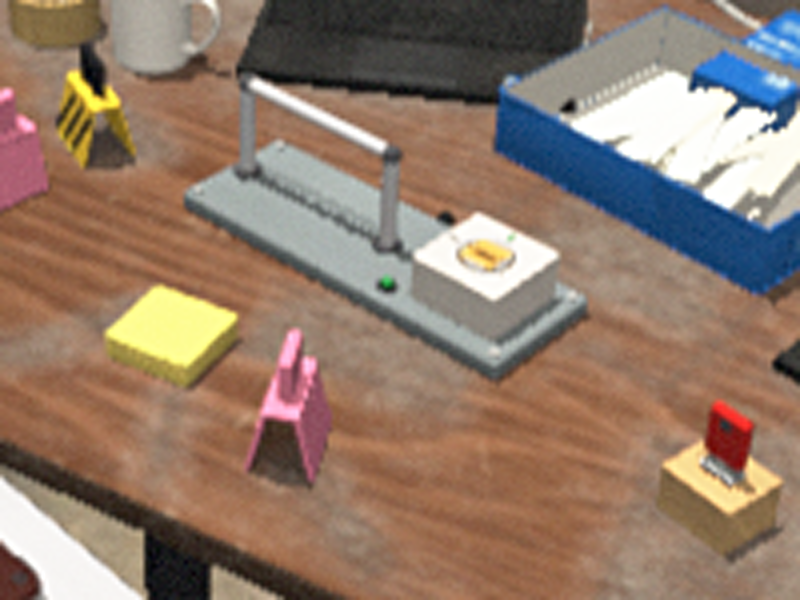

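The crop confirms the yellow-and-black saddle with its black tab at crop (92,65). The rail runs from (249,83) to (390,152), the brass plug is at (487,254), and the red key is at (732,435) in the wooden holder. I'll turn these into positions.

```bash
cat > h.py <<'E'
import numpy as np, cv2
from station import status, camera, camera_model
np.set_printoptions(precision=1,suppress=True)
def model(n,s=None):
    m=camera_model(n)
    if n!="wrist": return m["intrinsics"],m["dist"],m["pose"]
    T=np.eye(4); T[:3,:3]=s["tcp_rot"]; T[:3,3]=s["ee_pos"]
    return m["intrinsics"],m["dist"],T@m["tool_from_camera"]
def at_z(M,uv,z):
    K,d,P=M; p=cv2.undistortPoints(np.float64([[uv]]),K,d)[0,0]
    r=P[:3,:3]@[p[0],p[1],1]; return P[:3,3]+r*(z-P[2,3])/r[2]
def proj(M,X):
    K,d,P=M; T=np.linalg.inv(P)
    return cv2.projectPoints(np.float64([X]),cv2.Rodrigues(T[:3,:3])[0],T[:3,3],K,d)[0][0,0]
def yaw(v): return np.degrees(np.arctan2(v[1],v[0]))
E
python3 - <<'E'
from h import *
M=model("scene")
for n,u,v,z in [("tabtop",90,48,96),("railL",249,83,110),("railR",390,152,110),("plug",487,254,62),("keytopL",712,403,95),("keytopR",750,420,95),("holdB",700,445,40),("holdL",660,482,40),("holdF",730,518,40),("holdR",782,482,40),
 ("baseL",187,200,18),("baseF",495,375,18),("baseR",586,305,18),("saddle footF",80,165,0),("footR",133,157,0),("mug",155,72,0),("pink tab",293,335,96)]:
    print(n,at_z(M,(200+u/4,160+v/4),z))
E
```

```text
tabtop [483.7 334.1  96. ]
railL [535.3 176.5 110. ]
railR [549.3  17.8 110. ]
plug [555.5 -89.3  62. ]
keytopL [ 506.3 -346.2   95. ]
keytopR [ 511.4 -375.1   95. ]
holdB [ 520.5 -333.6   40. ]
holdL [ 467.4 -339.5   40. ]
holdF [ 474.7 -395.    40. ]
holdR [ 532.4 -396.8   40. ]
baseL [465.7 178.4  18. ]
baseF [ 489.4 -163.3   18. ]
baseR [ 611.5 -150.9   18. ]
saddle footF [446.2 306.4   0. ]
footR [490.8 285.4   0. ]
mug [603.3 391.5   0. ]
pink tab [337.1 -96.4  96. ]
```

Check: the rail knobs come out 159 mm apart (164 expected) and the console yaw is about 4.5°. The saddle tab is at about (484,334) and the holder at about (499,-366). I'll go above the saddle and turn the fingers across the tab.

```bash
python3 -m jog '[[[100,-5.1,-2.2,0,0,0,0],[100,-5.1,-2.2,0,0,0,0],[100,-5.1,-2.2,0,0,0,0],[100,-5.1,-2.2,0,0,0,0],[100,-5.1,-2.2,0,0,0,0],[100,-5.0,-2.2,0,0,0,0],[100,-5,-2.3,0,0,0,0],[100,0,0,0,0,0,10.6],[100,0,0,0,0,0,10.6],[100,0,0,0,0,0,10.6],[100,0,0,0,0,0,10.6],[100,0,0,0,0,0,10.6],[100,0,0,0,0,0,10.6],[100,0,0,0,0,0,10.6],[100,0,0,0,0,0,10.6],[100,0,0,0,0,0,10.6],[100,0,0,0,0,0,0]]]'; python3 - <<'E'
from h import *
s=status.sense(); i=camera("wrist"); cv2.imwrite("pics/w1.png",cv2.resize(i,None,fx=1.42,fy=1.42))
import pickle; pickle.dump(s,open("s1.pkl","wb"))
print(s["ee_pos"],yaw(np.array(s["tcp_rot"])[:,1]),s["joint_positions"])
M=model("wrist",s); print(proj(M,[484,334,96]))
E
```

```text
clock: 2.22
ee_pos: [484.5, 334.4, 194.8]
tcp_rot: [[0.401, 0.916, -0.001], [0.916, -0.401, -0.0], [-0.001, -0.001, -1.0]]
wrist_force: [-0.6, -0.4, 0.2]
grip_width: 85.6
grip_force: 0.0
[484.5 334.4 194.8] -23.628559963211544 [26.9  7.8 93.1 -0.  79.2 50.6]
[279.6 199. ]
```

View pics/w1.png

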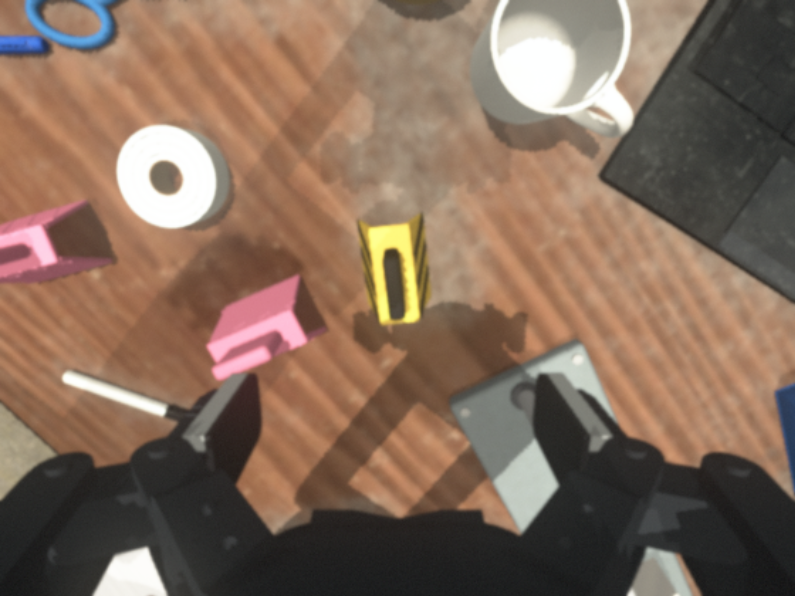

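The wrist picture shows the yellow saddle upright at (397,275), with its black tab from (391,250) to (398,316). The roof corners are (368,227), (410,222), (419,320) and (380,324). Pink ones are at (260,330) and (40,245), so the choice is right.

```bash
python3 - <<'E'
from h import *
import pickle; s=pickle.load(open("s1.pkl","rb")); M=model("wrist",s); R=np.array(s["tcp_rot"])
f=lambda u,v,z: at_z(M,(u/1.42,v/1.42),z)
a,b=f(391,251,96),f(398,316,96); print("tab",a,b,np.linalg.norm(a-b),(a+b)/2,yaw(a-b))
c=[f(*p,60) for p in [(368,227),(410,222),(419,320),(380,324)]]
print(np.array(c),np.mean(c,0),yaw((c[0]+c[1]-c[2]-c[3])), np.linalg.norm(c[0]+c[1]-c[2]-c[3])/2)
for m in ((a+b)/2,np.mean(c,0)): print("tool delta", R.T@(m-s["ee_pos"]))
E
```

```text
tab [488.6 353.6  96. ] [475.8 313.8  96. ] 41.76694165249085 [482.2 333.7  96. ] 72.26445212639472
[[477.8 368.9  60. ]
 [505.2 360.6  60. ]
 [483.6 293.9  60. ]
 [456.8 302.3  60. ]] [480.9 331.4  60. ] 72.29619549548086 69.94698110371861
tool delta [-1.5 -1.7 98.8]
tool delta [ -4.1  -2.  134.8]
```

The sizes match (tab 41.8 mm, roof 69.9 mm). The saddle's x axis is at yaw -17.7°. I'll descend with the gripper half open, clear of the pink one, and grip the tab.

```bash
python3 -m jog '[[[45,-0.19,-0.2,0,0,0,-5.9],[45,0,0,4,0,0,0],[45,0,0,4,0,0,0],[45,0,0,2.5,0,0,0],[45,0,0,1.5,0,0,0],[45,0,0,0.7,0,0,0],[45,0,0,0,0,0,0],[0,0,0,0,0,0,0],[0,0,0,0,0,0,0],[0,0,0,0,0,0,0],[0,0,0,0,0,0,0],[0,0,0,0,0,0,0],[0,0,0,0,0,0,0]]]'
```

```text
clock: 3.9
ee_pos: [482.1, 333.6, 68.3]
tcp_rot: [[0.306, 0.952, -0.0], [0.952, -0.306, -0.0], [-0.0, -0.0, -1.0]]
wrist_force: [-0.5, -0.7, -0.6]
grip_width: 0.0
grip_force: 0.0
```

The fingers shut on nothing, so I'll look.

```bash
python3 - <<'E'
from h import *
a=camera("wrist"); b=camera("scene")[120:330,120:400]
cv2.imwrite("pics/w2.png",np.vstack([cv2.resize(a,(400,300)),cv2.resize(b,(400,300))]))
print(status.sense()["grip_width"])
E
```

```text
-0.13657145463317188
```

View pics/w2.png

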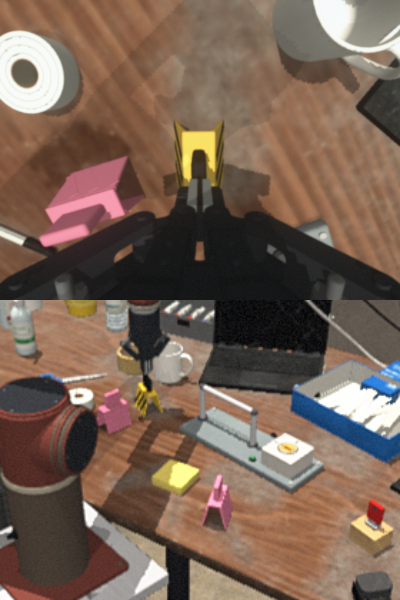

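The saddle stands upright and the fingertips are right at the tab. The sensor says shut, so I'll enlarge that region.

```bash
python3 - <<'E'
from h import *
a=camera("wrist")[150:330,180:380]
cv2.imwrite("pics/w3.png",cv2.resize(a,None,fx=3,fy=3,interpolation=cv2.INTER_CUBIC))
E
```

```text
(no output)
```

View pics/w3.png

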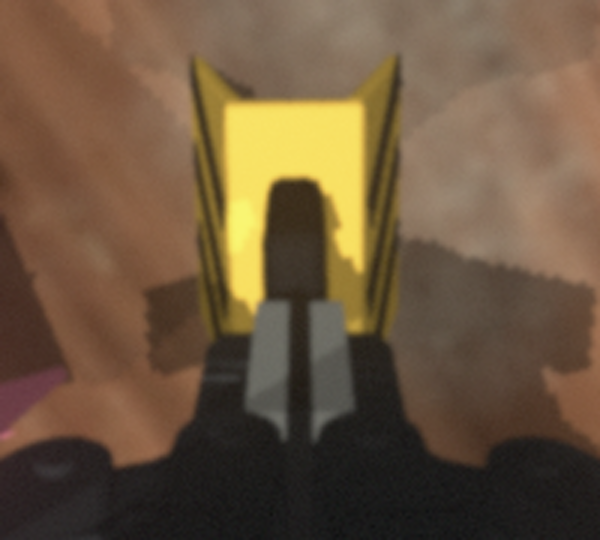

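The pads are shut just above the tab: parallax puts the visible tips about 37 mm behind the stated TCP. The saddle itself hasn't moved. I'll open, go 2.6 cm lower and 3 mm back, and close again, watching the width and force.

```bash
python3 -m jog '[[[45,0,0,0,0,0,0],[45,0,0,0,0,0,0],[45,0,0,0,0,0,0],[45,-0.3,0,0,0,0,0],[45,0,0,0.9,0,0,0],[45,0,0,0.9,0,0,0],[45,0,0,0.8,0,0,0],[45,0,0,0,0,0,0]]]' ; python3 -m jog '[[[0,0,0,0,0,0,0],[0,0,0,0,0,0,0],[0,0,0,0,0,0,0],[0,0,0,0,0,0,0],[0,0,0,0,0,0,0]]]'; python3 - <<'E'
from h import *
a=camera("wrist")[150:330,180:380]
cv2.imwrite("pics/w4.png",cv2.resize(a,None,fx=3,fy=3,interpolation=cv2.INTER_CUBIC))
print(status.sense()["grip_width"])
E
```

```text
clock: 5.05
ee_pos: [480.3, 330.3, 40.9]
tcp_rot: [[0.306, 0.952, -0.002], [0.952, -0.306, -0.001], [-0.002, -0.002, -1.0]]
wrist_force: [0.1, -0.1, -0.5]
grip_width: 38.3
grip_force: 0.0
clock: 5.68
ee_pos: [481.6, 330.9, 42.6]
tcp_rot: [[0.306, 0.952, 0.001], [0.952, -0.306, 0.0], [0.001, 0.001, -1.0]]
wrist_force: [0.4, 1.2, 1.3]
grip_width: 9.6
grip_force: 61.1
9.4702636284917
```

Gripped (width 9.6, force 61 N). I'll lift, turn parallel to the console, move over the rail and look.

```bash
python3 -m jog '[[[0,0,0,-2,0,0,0],[0,0,0,-4,0,0,0],[0,0,0,-4,0,0,-7.4],[0,0,0,-4,0,0,-7.4],[0,0,0,0,0,0,-7.5],[0,-4.8,0.8,0,0,0,0],[0,-4.8,0.9,0,0,0,0],[0,-4.8,0.9,0,0,0,0],[0,-4.7,0.8,0,0,0,0],[0,-4.7,0.8,0,0,0,0],[0,0,0,0,0,0,0],[0,0,0,0,0,0,0]]]'; python3 - <<'E'
from h import *
import pickle
s=status.sense(); i=camera("wrist"); cv2.imwrite("pics/w5.png",cv2.resize(i,None,fx=1.42,fy=1.42))
pickle.dump(s,open("s5.pkl","wb"))
M=model("wrist",s)
print("pred railL knob, mid:",1.42*proj(M,[535.3,176.5,110]),1.42*proj(M,[542.3,97,116]),s["grip_width"],s["joint_positions"])
E
```

```text
clock: 7.22
ee_pos: [541.7, 97.0, 183.1]
tcp_rot: [[-0.077, 0.997, 0.001], [0.997, 0.077, 0.001], [0.001, 0.001, -1.0]]
wrist_force: [-0.4, -0.1, -1.5]
grip_width: 9.7
grip_force: 60.9
pred railL knob, mid: [396.8 145.5] [398.3 296.4] 9.702103182392198 [ 1.9  2.9 99.5  0.  77.5 -2.5]
```

View pics/w5.png

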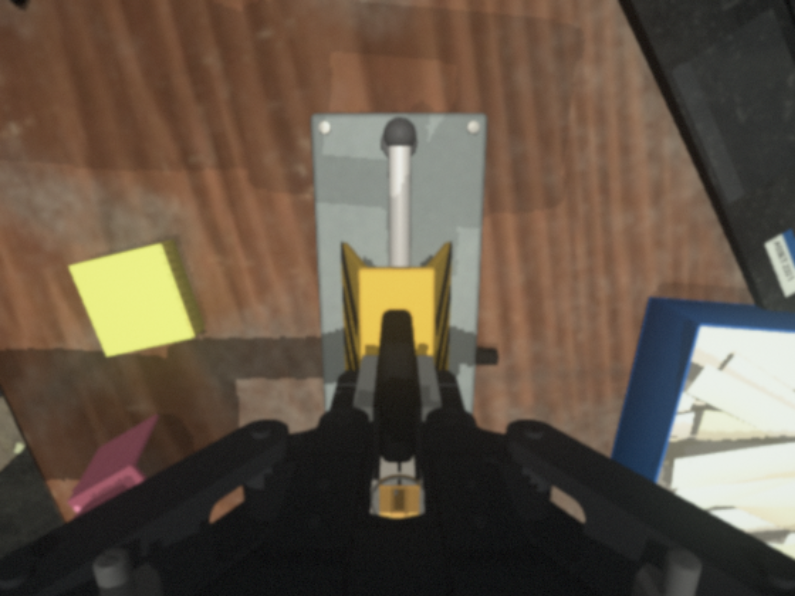

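The saddle sits centred over the bar: the bar is at column 399 and parallel, the left knob is at (399,132), and the mug and pad are clear. I'll lower it until it just touches.

```bash
python3 -m jog '[[[0,0.4,0.05,2,0,0,0],[0,0,0,2.5,0,0,0],[0,0,0,2,0,0,0],[0,0,0,0.7,0,0,0],[0,0,0,0.5,0,0,0],[0,0,0,0.2,0,0,0],[0,0,0,0,0,0,0],[0,0,0,0,0,0,0]]]'
```

```text
clock: 8.28
ee_pos: [542.3, 100.8, 103.9]
tcp_rot: [[-0.078, 0.997, 0.001], [0.997, 0.078, 0.0], [-0.0, 0.001, -1.0]]
wrist_force: [-0.1, -0.3, -1.1]
grip_width: 9.6
grip_force: 61.0
```

```bash
python3 -m jog '[[[0,0,0,0.15,0,0,0],[0,0,0,0.15,0,0,0],[0,0,0,0,0,0,0]]]'
```

```text
clock: 8.65
ee_pos: [542.7, 100.7, 103.6]
tcp_rot: [[-0.078, 0.997, 0.002], [0.997, 0.078, -0.0], [-0.0, 0.002, -1.0]]
wrist_force: [-7.8, -0.8, 16.4]
grip_width: 9.6
grip_force: 63.4
```

```bash
python3 -m jog '[[[0,0,-0.12,-0.15,0,0,0],[0,0,0,0,0,0,0]]]'; python3 -m jog '[[[45,0,0,0,0,0,0],[45,0,0,0,0,0,0],[45,0,0,0,0,0,0],[45,0,0,-3,0,0,0],[45,0,0,-5,0,0,0],[45,0,0,-5,0,0,0],[45,0,0,0,0,0,0]]]'; python3 - <<'E'
from h import *
a=camera("wrist"); b=camera("scene")[150:300,220:420]; c=camera("top")[140:240,180:400]
cv2.imwrite("pics/w6.png",np.vstack([np.hstack([cv2.resize(a,(400,300)),cv2.resize(b,(400,300))]),cv2.resize(c,(800,300))[:, :800]]))
cv2.imwrite("pics/scene6.png",camera("scene"))
E
```

```text
clock: 8.9
ee_pos: [542.0, 100.7, 103.6]
tcp_rot: [[-0.078, 0.997, 0.003], [0.997, 0.078, 0.0], [-0.0, 0.003, -1.0]]
wrist_force: [-1.4, -0.8, 7.8]
grip_width: 9.2
grip_force: 62.1
clock: 9.78
ee_pos: [543.7, 100.9, 237.1]
tcp_rot: [[-0.078, 0.997, 0.009], [0.997, 0.078, 0.0], [-0.0, 0.009, -1.0]]
wrist_force: [-0.1, 0.8, -0.4]
grip_width: 38.3
grip_force: 0.0
```

View pics/w6.png

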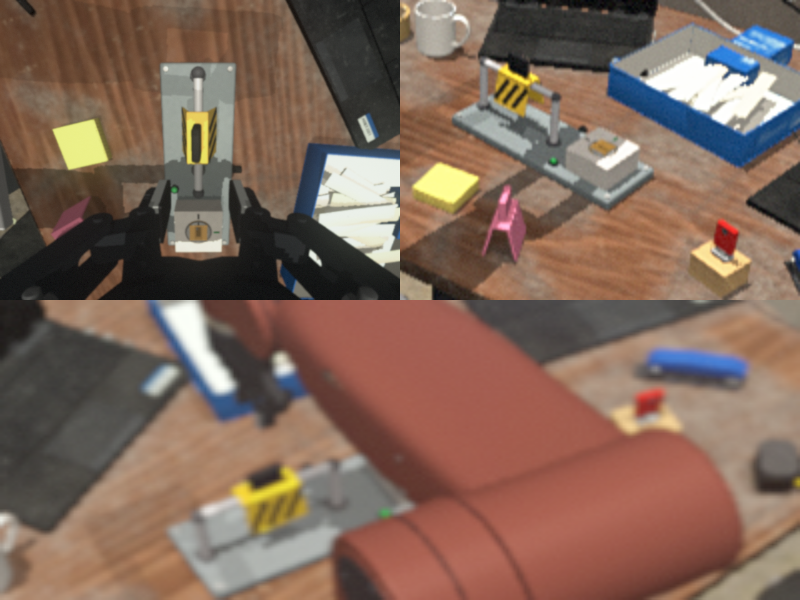

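The saddle hangs astride the rail: in the wrist view at (198,135) on the bar, and in the scene crop at (515,85). The plug shows at wrist (198,232). Next I'll move above the key.

```bash
python3 - <<'E'
from h import *
s=status.sense(); print("plug est",at_z(model("wrist",s),(198*1.4,232*1.4),62))
E
python3 -m jog '[[[45,-5.75,-0.94,0,0,0,0],[45,-5.75,-0.94,0,0,0,0],[45,-5.75,-0.94,0,0,0,0],[45,-5.75,-0.94,0,0,0,0],[45,-5.75,-0.94,0,0,0,0],[45,-5.75,-0.94,0,0,0,0],[45,-5.75,-0.94,0,0,0,0],[45,-5.75,-0.94,0,0,0,0],[45,0,0,2,0.5,0,-2.5],[45,0,0,0,0,0,0],[45,0,0,0,0,0,0]]]'; python3 - <<'E'
from h import *
import pickle
s=status.sense(); i=camera("wrist"); cv2.imwrite("pics/w7.png",cv2.resize(i[100:380,130:430],None,fx=2.1,fy=2.1,interpolation=cv2.INTER_CUBIC))
pickle.dump(s,open("s7.pkl","wb"))
print(s["ee_pos"],s["tcp_rot"],s["joint_positions"])
E
```

```text
plug est [550.1 -77.8  62. ]
clock: 11.35
ee_pos: [501.5, -362.8, 211.1]
tcp_rot: [[-0.121, 0.993, -0.01], [0.993, 0.121, 0.0], [0.002, -0.01, -1.0]]
wrist_force: [0.1, 0.3, -0.2]
grip_width: 38.2
grip_force: 0.0
[ 501.5 -362.8  211.1] [[-0.1  1.  -0. ]
 [ 1.   0.1  0. ]
 [ 0.  -0.  -1. ]] [-43.   11.7  86.9  -0.4  81.9 -49.9]
```

View pics/w7.png

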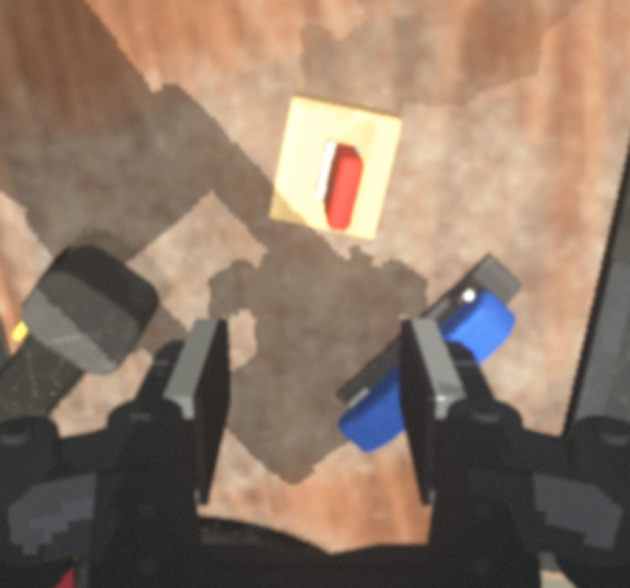

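The wrist picture shows the holder top at (293,96), (401,119), (374,240), (270,217), the red head's top from about (350,149) to (340,226), and the scanner and stapler to either side. I'll measure these. The measured tilt was only lag, so I'll undo that 0.5°.

```bash
python3 - <<'E'
from h import *
import pickle; s=pickle.load(open("s7.pkl","rb")); M=model("wrist",s); R=np.array(s["tcp_rot"])
f=lambda u,v,z: at_z(M,(130+u/2.1,100+v/2.1),z)
a,b=f(350,149,95),f(340,226,95); print("head",a,b,np.linalg.norm(a-b),(a+b)/2,yaw(a-b))
c=np.array([f(*p,40) for p in [(293,96),(401,119),(374,240),(270,217)]])
print(c,c.mean(0),yaw(c[1]-c[0]+c[2]-c[3]),yaw(c[0]+c[1]-c[2]-c[3]),[np.linalg.norm(c[k]-c[k-1]) for k in range(4)])
print("tool yaw",yaw(R[:,1]))
E
```

```text
head [ 513.  -339.4   95. ] [ 513.3 -374.3   95. ] 34.919029824746346 [ 513.2 -356.9   95. ] 90.4621764034448
[[ 484.3 -325.    40. ]
 [ 540.1 -329.7   40. ]
 [ 535.8 -395.    40. ]
 [ 479.4 -389.3   40. ]] [ 509.9 -359.7   40. ] -5.311676047108943 85.95316875662971 [np.float64(64.45566752127081), np.float64(55.96954401213222), np.float64(65.43253603374758), np.float64(56.697747909233975)]
tool yaw 6.976393099320272
```

Sizes check out (head 34.9 mm; holder 56×65 mm at yaw about -4.5°). I'll align, descend and grip.

```bash
python3 -m jog '[[[45,0,0,0,-0.5,0,0],[45,0,0,0,0,0,5.5],[45,0,0,0,0,0,5.5],[45,0.55,1.0,5,0,0,0],[45,0,0,5,0,0,0],[45,0,0,4,0,0,0],[45,0,0,2,0,0,0],[45,0,0,1.5,0,0,0],[45,0,0,0,0,0,0]]]' && python3 -m jog '[[[0,0,0,0,0,0,0],[0,0,0,0,0,0,0],[0,0,0,0,0,0,0],[0,0,0,0,0,0,0],[0,0,0,0,0,0,0]]]'; python3 - <<'E'
from h import *
a=camera("wrist")[150:330,180:380]
cv2.imwrite("pics/w8.png",cv2.resize(a,None,fx=3,fy=3,interpolation=cv2.INTER_CUBIC))
E
```

```text
clock: 12.52
ee_pos: [512.1, -358.9, 36.8]
tcp_rot: [[0.07, 0.998, -0.0], [0.998, -0.07, 0.0], [0.0, -0.0, -1.0]]
wrist_force: [-0.0, 0.6, -0.1]
grip_width: 38.4
grip_force: 0.0
clock: 13.15
ee_pos: [512.1, -359.8, 38.5]
tcp_rot: [[0.07, 0.998, 0.001], [0.998, -0.07, -0.001], [-0.001, 0.001, -1.0]]
wrist_force: [-4.2, -0.1, 6.2]
grip_width: 9.6
grip_force: 60.0
```

Gripped on the head (width 9.6, 60 N). I'll lift it straight out and stop short of the lock, with the keyhole in view.

```bash
python3 -m jog '[[[0,0,0,-1.5,0,0,0],[0,0,0,-2,0,0,0],[0,0,0,-4,0,0,0],[0,0,0,-5,0,0,0],[0,0,0,0,0,0,-8.5],[0,4.9,1.4,0,0,0,0],[0,4.9,1.4,0,0,0,0],[0,4.9,1.4,0,0,0,0],[0,4.8,1.3,0,0,0,0],[0,0,0,0,0,0,0],[0,0,0,0,0,0,0],[0,0,0,0,0,0,0]]]'; python3 - <<'E'
from h import *
import pickle
s=status.sense(); i=camera("wrist"); cv2.imwrite("pics/w9.png",cv2.resize(i[60:340,140:420],None,fx=2.1,fy=2.1,interpolation=cv2.INTER_CUBIC))
cv2.imwrite("pics/scene9.png",camera("scene")); cv2.imwrite("pics/w9full.png",i)
pickle.dump(s,open("s9.pkl","wb"))
print(s["ee_pos"],s["tcp_rot"],s["joint_positions"])
E
```

```text
clock: 14.7
ee_pos: [551.7, -161.5, 162.5]
tcp_rot: [[-0.077, 0.997, 0.001], [0.997, 0.077, -0.0], [-0.001, 0.001, -1.0]]
wrist_force: [-0.3, -0.7, -1.0]
grip_width: 9.4
grip_force: 59.1
[ 551.7 -161.5  162.5] [[-0.1  1.   0. ]
 [ 1.   0.1 -0. ]
 [-0.   0.  -1. ]] [-24.2   7.2  97.2  -0.   75.5 -28.6]
```

View pics/w9.png

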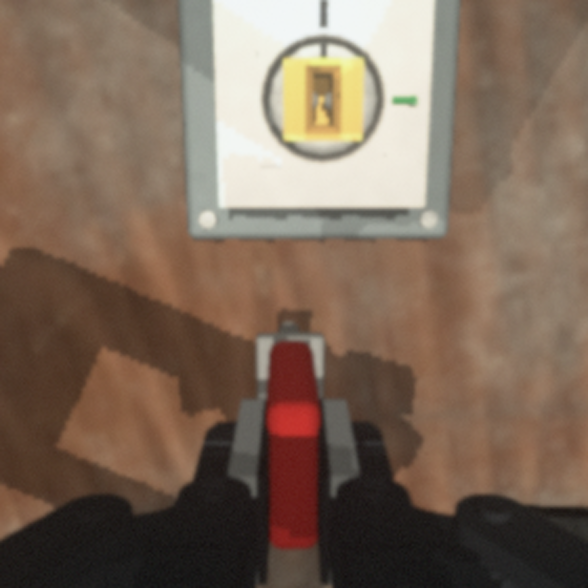

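The keyhole is at (323,99), its slot parallel to the blade. The key hangs straight between the pads: head at column 294, shoulder at 290.5, tip near (290,322). The tool centre line is column 293. I'll work out the shift.

```bash
python3 - <<'E'
from h import *
import pickle; s=pickle.load(open("s9.pkl","rb")); M=model("wrist",s); R=np.array(s["tcp_rot"])
f=lambda u,v,z: at_z(M,(140+u/2.1,60+v/2.1),z)
k=f(323,99,62); print("keyhole",k,"tool delta",R.T@(k-s["ee_pos"]))
for a,b,z in [((185,0),(192,238),18),((456,0),(445,237),18),((190,238),(446,237),18),((308,65),(308,133),62),((340,65),(340,133),62)]:
    p,q=f(*a,z),f(*b,z); print(np.linalg.norm(p-q),yaw(p-q))
for z,u,v in [(27.5,290,312),(27.5,290,322),(-4.5,290.5,335),(-9.5,290.5,380),(-57.5,294.5,402)]:
    X=f(u,v,s["ee_pos"][2]-z); print(z,R.T@(X-s["ee_pos"]))
# ring + square centre check
print(f(323,98,62),f(323.5,99.5,62))
E
```

```text
keyhole [557.4 -83.9  62. ] tool delta [ 77.   11.5 100.4]
105.24396360566173 93.91777524500495
104.8953739740079 95.0501527670911
122.04906254758954 -175.34461360234334
25.53629216151799 94.73973831952779
25.543737005104045 95.42056447127682
27.5 [11.5 -1.1 27.5]
27.5 [ 8.2 -1.1 27.5]
-4.5 [14.3 -0.8 -4.5]
-9.5 [ 3.4 -0.8 -9.5]
-57.5 [ 18.    0.1 -57.5]
[557.3 -83.5  62. ] [557.6 -84.   62. ]
```

The funnel length comes out 25.5 mm (26 expected). I'll shift by 7.65/1.25 cm and come down to the funnel.

```bash
python3 -m jog '[[[0,3.85,0.65,0,0,0,0],[0,3.8,0.6,0,0,0,0],[0,0,0,3,0,0,-0.3],[0,0,0,2.5,0,0,0],[0,0,0,1.2,0,0,0],[0,0,0,0.5,0,0,0],[0,0,0,0.3,0,0,0],[0,0,0,0,0,0,0]]]'
```

```text
clock: 15.8
ee_pos: [558.6, -83.3, 87.5]
tcp_rot: [[-0.083, 0.997, 0.001], [0.997, 0.083, -0.0], [-0.0, 0.001, -1.0]]
wrist_force: [-0.9, 0.4, -0.2]
grip_width: 9.6
grip_force: 59.1
```

```bash
python3 -m jog '[[[0,0,0,0.3,0,0,0],[0,0,0,0.3,0,0,0],[0,0,0,0,0,0,0]]]'
```

```text
clock: 16.18
ee_pos: [557.9, -83.0, 80.6]
tcp_rot: [[-0.083, 0.997, -0.0], [0.997, 0.083, 0.0], [0.0, -0.0, -1.0]]
wrist_force: [0.2, -1.2, -0.9]
grip_width: 9.3
grip_force: 59.1
```

It's in the slot 9 mm without resistance. I'll push on past the pins.

```bash
python3 -m jog '[[[0,0,0,0.3,0,0,0],[0,0,0,0.3,0,0,1],[0,0,0,0.3,0,0,-2],[0,0,0,0.3,0,0,1],[0,0,0,0,0,0,0]]]'
```

```text
clock: 16.8
ee_pos: [558.1, -83.0, 68.4]
tcp_rot: [[-0.083, 0.997, 0.0], [0.997, 0.083, 0.0], [0.0, 0.0, -1.0]]
wrist_force: [3.5, -0.8, -1.4]
grip_width: 9.6
grip_force: 58.6
```

```bash
python3 -m jog '[[[0,0,0,0.3,0,0,1],[0,0,0,0.3,0,0,-2],[0,0,0,0.3,0,0,1],[0,0,0,0,0,0,0]]]'
```

```text
clock: 17.3
ee_pos: [557.6, -83.0, 59.3]
tcp_rot: [[-0.083, 0.997, -0.001], [0.997, 0.083, 0.0], [0.0, -0.001, -1.0]]
wrist_force: [2.8, -0.3, -1.1]
grip_width: 9.6
grip_force: 58.6
```

```bash
python3 -m jog '[[[0,0,0,0.15,0,0,0.5],[0,0,0,0.15,0,0,-0.5],[0,0,0,0,0,0,0]]]'
```

```text
clock: 17.68
ee_pos: [558.2, -83.2, 59.0]
tcp_rot: [[-0.083, 0.997, -0.0], [0.997, 0.083, -0.0], [-0.0, -0.0, -1.0]]
wrist_force: [-4.9, 1.4, 15.0]
grip_width: 9.5
grip_force: 61.2
```

```bash
python3 -m jog '[[[0,0,0,0.12,0,0,0.7],[0,0,0,0.05,0,0,-0.7],[0,0,0,0,0,0,0]]]'; python3 - <<'E'
from h import *
b=camera("scene")[165:265,260:360]; a=camera("wrist")[150:330,180:380]
cv2.imwrite("pics/h1.png",np.hstack([cv2.resize(b,(400,400),interpolation=cv2.INTER_CUBIC),cv2.resize(a,(400,400),interpolation=cv2.INTER_CUBIC)]))
E
```

```text
clock: 18.05
ee_pos: [558.4, -83.2, 58.8]
tcp_rot: [[-0.084, 0.996, 0.0], [0.996, 0.084, -0.0], [-0.0, 0.0, -1.0]]
wrist_force: [-8.2, 1.7, 25.9]
grip_width: 9.5
grip_force: 62.8
```

View pics/h1.png

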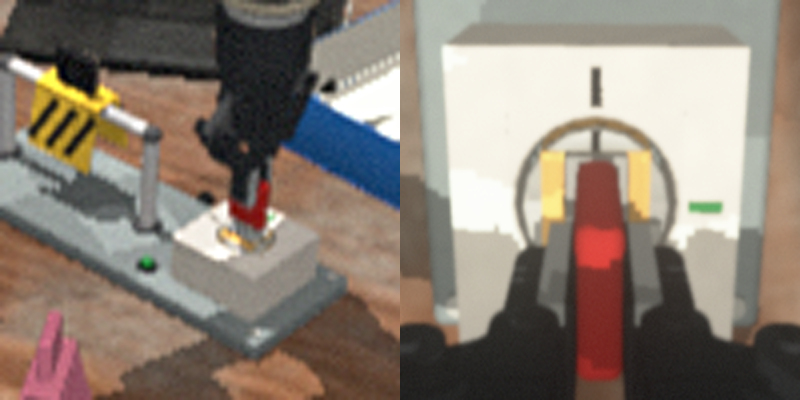

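The shoulder sits on the plug face (right view, about (597,160)) and resists stiffly at 26 N, so the key is home; the saddle is still on the rail (left view). I'll ease off a little and turn clockwise.

```bash
python3 -m jog '[[[0,0,-0.1,-0.1,0,0,0],[0,0,0,0,0,0,7],[0,0,0,0,0,0,8],[0,0,0,0,0,0,8],[0,0,0,0,0,0,8],[0,0,0,0,0,0,8],[0,0,0,0,0,0,0]]]'; python3 -c "
from h import *
s=status.sense();print(s['wrist_torque'],yaw(np.array(s['tcp_rot'])[:,1]))"
```

```text
clock: 19.02
ee_pos: [558.5, -83.6, 59.0]
tcp_rot: [[0.564, 0.826, 0.003], [0.826, -0.564, -0.001], [0.001, 0.003, -1.0]]
wrist_force: [-2.7, 0.1, 15.8]
grip_width: 9.7
grip_force: 61.1
[0.1 0.4 0.1] -34.30703672802206
```

```bash
python3 -m jog '[[[0,0,0,0,0,0,8],[0,0,0,0,0,0,8],[0,0,0,0,0,0,8],[0,0,0,0,0,0,8],[0,0,0,0,0,0,8],[0,0,0,0,0,0,8],[0,0,0,0,0,0,0]]]'; python3 -c "
from h import *
s=status.sense();print(s['wrist_torque'],yaw(np.array(s['tcp_rot'])[:,1]),s['joint_positions'])"
```

```text
clock: 19.9
ee_pos: [558.5, -84.3, 59.0]
tcp_rot: [[0.991, 0.134, 0.003], [0.134, -0.991, -0.002], [0.002, 0.002, -1.0]]
wrist_force: [-1.4, -1.4, 15.0]
grip_width: 9.6
grip_force: 61.0
[-0.4  0.4  0. ] -82.30022666934437 [-16.5  12.2 103.4  -0.1  64.1  65.8]
```

```bash
for k in 1; do python3 -m jog '[[[0,0,0,0,0,0,4],[0,0,0,0,0,0,4],[0,0,0,0,0,0,0]]]'; done; python3 -c "
from h import *
s=status.sense();print(np.array(s['wrist_torque'])*1000,yaw(np.array(s['tcp_rot'])[:,1]))"; python3 -m jog '[[[0,0,0,0,0,0,3],[0,0,0,0,0,0,2],[0,0,0,0,0,0,0]]]'; python3 - <<'E'
from h import *
s=status.sense();print(np.array(s['wrist_torque'])*1000,yaw(np.array(s['tcp_rot'])[:,1]))
b=camera("scene")[165:265,260:360]; a=camera("wrist")[150:330,180:380]
cv2.imwrite("pics/h2.png",np.hstack([cv2.resize(b,(400,400),interpolation=cv2.INTER_CUBIC),cv2.resize(a,(400,400),interpolation=cv2.INTER_CUBIC)]))
E
```

```text
clock: 20.27
ee_pos: [558.5, -84.5, 59.0]
tcp_rot: [[1.0, -0.004, 0.003], [-0.004, -1.0, -0.002], [0.003, 0.002, -1.0]]
wrist_force: [-1.9, -1.7, 14.8]
grip_width: 9.4
grip_force: 61.0
[-496.3  506.7  100.2] -90.25410075073103
clock: 20.65
ee_pos: [558.4, -84.5, 59.0]
tcp_rot: [[0.996, -0.091, 0.002], [-0.091, -0.996, -0.003], [0.003, 0.002, -1.0]]
wrist_force: [-2.3, -3.0, 16.8]
grip_width: 9.6
grip_force: 61.0
[-539.1  600.5  376.2] -95.20063918234615
```

View pics/h2.png

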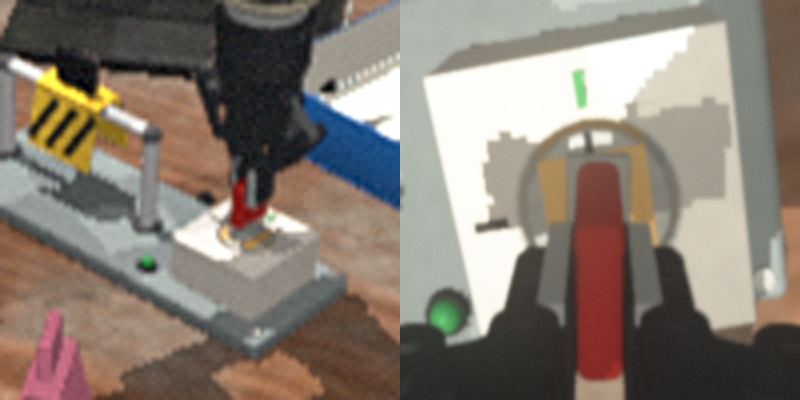

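The plug's index mark (588,142) lines up with the green mark (578,88). The torque jumped from 0.10 to 0.38 N m, so the plug is at its stop, with the key held under about 15 N of push and the saddle still on the rail. Handing in.

```bash
python3 -c "
from station import order
print(order.hand_in())"
```

```text
the job is handed in; nothing more can be done
None
```

I handed the job in at about 21 s: the saddle hangs on the rail, and the key is fully home, turned clockwise to the stop and still gripped; the hand-in gave no verdict.

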